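# Lay out the sample kit on the checking board

## Robot

A 7-joint arm with a two-finger parallel gripper is mounted at the origin on the work surface. World frame = base frame: x ahead of the robot, y to its left, z up, the work surface at z = 0. Lengths are in m, angles in rad, forces in N, time in s.
With the tool pointing down it reaches from about 0.425 to 0.95 m from the base axis. Payload 4.7 kg.
Tool frame: the origin (TCP) lies midway between the tips of the shut fingers; the grasp point (between the pads) lies 19 mm behind it; z points along the fingers, y is the line along which they close (so a half turn about z gives the same grasp; the last joint's range is limited). The gripper opens to 85 mm and grips with 20 to 120 N. Pads are 22 mm wide; open, the fingers measure 114 mm over their backs; the gripper's body (76 mm by 85 mm) begins 54 mm behind the grasp point. The pads swing forward as they close: fully open they stand 13 mm farther back than shut.
Start: joints at [1.165, 0.469, -0.049, 1.532, 0.024, 1.141, -0.082], TCP at [0.248, -0.628, 0.21] pointing down, gripper open.
Joint ranges: [-2.59, 2.59], [-0.33, 1.99], [-1.39, 1.29], [0.1, 2.45], [-1.04, 4.18], [0.21, 1.99], [-2.66, 2.66]. Speed limits (rad/s): [2.57, 2.57, 3.14, 3.14, 3.14, 3.14, 3.14].

## Interface

Orientations are given as a unit quaternion [x, y, z, w].
In Python, from station import status, vision, arm gives the robot as it stands.
- The arm moves only by the shell command python3 -m handwheel 'ROWS' [FORCE]. ROWS is JSON, a list of rows, each a list of 3 entries, a list of its own where there are three numbers: the shift along the tool's x, y, z in units of 30 cm (1.0 is 30 cm), then the turn about the tool's z in units of 0.5 rad (1.0 is 0.5 rad), then the opening, from 0 (shut) to 1 (fully open). In form: [[[x, y, z], yaw, grip], ...]. A call has 1 to 5 rows; each row shifts and turns the commanded pose from where the row before left it, along the tool's axes as they then stand; what a row does not reach is not made up. A row lasts 1/10 s, in which the tool goes at most 50 mm and 8.59 degrees, less where a joint would pass 70% of its speed; a pose out of reach is approached as far as the arm can. A call with a number of a shift or a turn outside -1 to 1 is refused whole. A call with a gripper value outside its range is refused whole. The fingers move at their own pace and stop on an object; FORCE is the grip in N (left out, the last holds). Time passes only in rows, so rows that do not move let the fingers close. It gives the time, the measured TCP pose, the force, the opening and the grip force at its end, in the units of the state.
- status.state(): the state, without advancing time (a new reading comes with each control period).
- vision.read_camera(name): name is "scene" or "top"; returns a dict with "color" (420x560x3 uint8, red, green, blue), "depth" (420x560 float32, m along the optical axis (not along the pixel's ray), 0 where there is no reading), "fx", "fy", "cx", "cy" (pixels), "distortion" ([k1, k2, p1, p2, k3] as OpenCV has them; the pictures are not rectified), "pose" (4x4, takes a point from camera to world coordinates). Camera axes: x right, y down, z forward; pixel columns grow to the right and rows downward; lengths in m; the calibration is good to about 2 mm. A picture is of the moment at which its call begins.
- arm.job_done(): hands the job in; it is judged then, once.
The state is a dict: "clock": time; "joints": joint angles; "joint_velocities": joint speeds; "effort": joint torques, N m; "tcp_pos": TCP position; "tcp_rot": TCP orientation; "force": force on the tool from outside, world axes, zero at the start; "wrist_torque": the same for the moment, N m; "width": finger opening in m; "finger_force": force on a finger pad.
Only numpy, scipy, OpenCV 4.12 (cv2) and the standard library are available. Lean on these libraries where they do the work, as an engineer would, in place of code of your own. Each camera call takes 0.05 s, during which the arm holds its last target. There are 200 camera calls.

## Task

Lay out the sample kit on the wooden board for the check before packing: stand the flange, boss up, on the middle of the board, with the collar slipped over its boss to lie flat on top of it; stand the sleeve upright midway between the flange and the small steel dish, and lay the big nut flat midway between the flange and the tape roll, so that all stand in one straight row from dish to tape roll. Take all four parts from the black mat, and leave the brass bush and the small nut where they are.

Things in the scene. Friction and masses are not known exactly. Their poses are not given: they have to be found in the camera images.
- board: Fixed brown wooden board lying on the bench, 170 mm (its x) by 420 mm (its y), 12 mm thick. It lies on the robot's left or right, turned by up to 0.25 rad. Origin: centre of its underside, so its top is at z = 0.012; z up, y along its length.
- dish: Fixed small round steel dish of screws, 90 mm across the rim, 34 mm high, standing at one end of the board (either end) on the board's middle line, 165 mm from the board's centre. Origin: centre of its underside.
- tape: Fixed roll of cream-white tape on a brown cardboard core, lying flat, 90 mm outside diameter, 49 mm high, with an open core, at the other end of the board on its middle line, 165 mm from the board's centre. Origin: centre of its underside.
- flange: Loose steel flange (about 0.36 kg) lying boss up on the black mat: disc 64 mm diameter, 12 mm thick, with a central boss 22 mm diameter rising to 34 mm above the underside and then tapering to 12 mm diameter at the top, 42 mm above the underside. Origin: centre of the underside, z up along the boss. The mat is a fixed black sheet, 250 by 300 mm and 3 mm thick, so parts on it stand at z = 0.003.
- collar: Loose steel collar (about 0.26 kg) lying flat on the black mat: ring 56 mm outside and 32 mm inside diameter, 20 mm high. It goes over the flange's boss with 5 mm play all round and then rests on the disc. Origin: centre of the underside, z along its axis.
- sleeve: Loose aluminium tube (about 0.10 kg) standing upright on the black mat: 36 mm outside, 26 mm inside diameter, 55 mm tall. Origin: centre of the underside, z along its axis.
- nut: Big loose steel hexagon nut (about 0.22 kg) lying flat on the black mat: 46 mm across flats, 53 mm across corners, 24 mm high, 26 mm hole. Origin: centre of the underside, z along its axis; its x axis is square to one pair of flats (the others lie at 60 degree steps).
- bush: Loose solid brass bush, to be left alone, standing near the middle of the black mat among the parts: foot 30 mm diameter, 5 mm thick, then 20 mm diameter, 22 mm high. Origin: centre of the underside.
- small_nut: Small loose steel hexagon nut, to be left alone, on the mat's edge nearest the robot: 24 mm across flats, 12 mm high, 13 mm hole. Origin: centre of the underside.
Not all that is in view belongs to the job. What is shaped like the nut but purple or turquoise is not meant.

How it is judged:
At the end, for the whole second after the job is handed in: Upright within 0.1 rad, at rest, released: flange within 12 mm of the board centre in each board axis; collar on its disc (8 mm, height 3 mm); sleeve and nut on the board within 15 mm of its middle line, 67.5 to 97.5 mm from dish and tape roll centre respectively (x of flange in the frame of board between -0.012 and 0.012 m and y of flange in the frame of board between -0.012 and 0.012 m and z of flange in the frame of board between 0.009 and 0.015 m and angle between each of flange, collar, sleeve, nut's own z axis and vertical below 0.1 rad and horizontal distance between collar and flange below 0.008 m and z of collar in the frame of flange between 0.009 and 0.015 m and x of sleeve in the frame of board between -0.015 and 0.015 m and z of sleeve in the frame of board between 0.009 and 0.015 m and horizontal distance between sleeve and dish between 0.0675 and 0.0975 m and x of nut in the frame of board between -0.015 and 0.015 m and z of nut in the frame of board between 0.009 and 0.015 m and horizontal distance between nut and tape between 0.0675 and 0.0975 m and linear speed of each of flange, collar, sleeve, nut below 0.02 m/s and contact force between each of flange, collar, sleeve, nut and the fingers below 0.1 N); the robot touches nothing.
It fails at once if the brass bush is pushed more than 20 mm from where it lay, or tipped over (distance of bush from where it was at the start of the episode above 0.02 m or angle between bush's own z axis and vertical above 0.4 rad).
It fails at once if the small hexagon nut is pushed more than 20 mm from where it lay, or tipped over (distance of small_nut from where it was at the start of the episode above 0.02 m or angle between small_nut's own z axis and vertical above 0.4 rad).
It also fails if it takes over 106 s, if anything falls off the work surface, if the arm or the gripper's body presses on something with over 40 N, if the wrist force passes 120 N, or if a joint passes its speed limit or range.

## Working session

There is one attempt and no reset: what is moved stays moved. The work goes in short steps, Python scripts to look and compute and a shell command to move; the robot and the scene stay as the last step left them, time stands still between calls to the robot, and variables do not carry over. Pictures are saved under pics/ and viewed, at most 14 in all, crops included, and the job is handed in when it is done.

```bash
ls; mkdir -p pics; python3 - <<'E'
from station import status, vision
import cv2
for n in("top","scene"):
    c=vision.read_camera(n); cv2.imwrite(f"pics/{n}0.png",cv2.cvtColor(c["color"],cv2.COLOR_RGB2BGR))
    print(n,c["fx"],c["cx"],c["cy"],c["distortion"],c["pose"].round(3).tolist())
s=status.state();print({k:s[k] for k in("clock","tcp_pos","tcp_rot","width")})
E
```

```text
pics
top 426.42996857533495 280.5468505314178 204.0582329166017 [0.00017518 0.         0.         0.         0.        ] [[-0.002, -0.994, 0.108, 0.358], [-1.0, 0.004, 0.024, -0.001], [-0.024, -0.108, -0.994, 1.009], [0.0, 0.0, 0.0, 1.0]]
scene 408.94477228762594 275.45909101301936 208.84152183699317 [-0.00234516  0.          0.          0.          0.        ] [[-0.569, 0.451, -0.688, 1.211], [0.822, 0.326, -0.467, 0.522], [0.014, -0.831, -0.556, 0.669], [0.0, 0.0, 0.0, 1.0]]
{'clock': 0.1, 'tcp_pos': array([ 0.24817538, -0.62713137,  0.20926803]), 'tcp_rot': array([ 9.82299606e-01,  1.87314510e-01, -2.09842302e-04, -8.44896660e-04]), 'width': 0.0851752972161676}
```

View pics/top0.png

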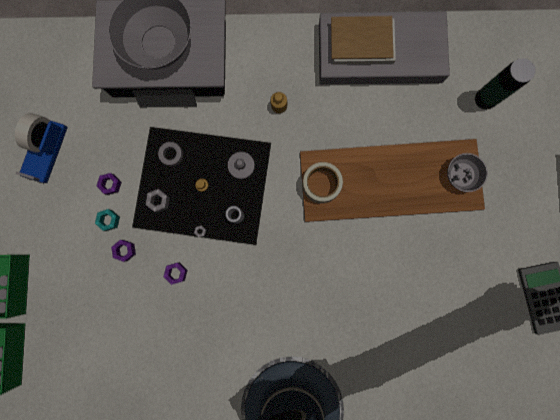

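View pics/scene0.png

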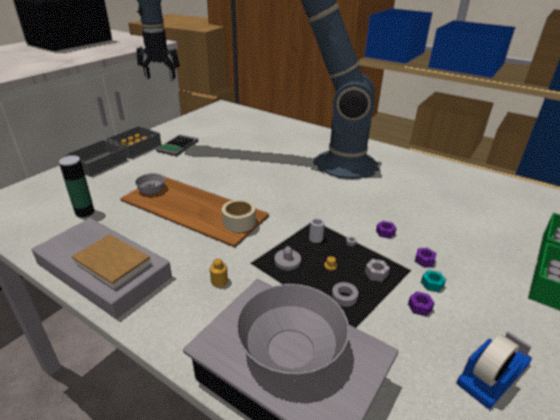

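```bash
cat > h.py <<'E'
import numpy as np, cv2
from station import status, vision
def cloud(n="top"):
    c=vision.read_camera(n); d=c["depth"]; v,u=np.mgrid[:420,:560]
    K=np.array([[c["fx"],0,c["cx"]],[0,c["fy"],c["cy"]],[0,0,1]])
    p=cv2.undistortPoints(np.stack([u,v],-1).reshape(-1,1,2).astype(float),K,np.array(c["distortion"])).reshape(420,560,2)
    P=np.dstack([p*d[...,None],d,np.ones_like(d)])@c["pose"].T
    P[d<=0]=np.nan
    return c["color"],P[...,:3]
def top(P,uv,r,lo,hi):
    u,v=uv; Q=P[v-r:v+r+1,u-r:u+r+1].reshape(-1,3)
    Q=Q[(Q[:,2]>lo)&(Q[:,2]<hi)]
    c,R=cv2.minEnclosingCircle(Q[:,:2].astype(np.float32)) if len(Q) else ((0,0),0)
    return Q,np.array(c),R
E
python3 - <<'E'
from h import *
C,P=cloud()
for n,uv,r,lo,hi in [("flange",(241,165),20,.008,.03),("boss",(241,165),12,.034,.06),("collar",(170,153),20,.013,.035),("sleeve",(234,214),14,.045,.07),("nut",(157,200),17,.015,.04),("bush",(202,185),10,.012,.04),("snut",(200,231),9,.008,.025),("tape",(323,182),28,.05,.075),("dish",(466,173),28,.036,.06),("mat",(20,20),1,9,9)]:
    Q,c,R=top(P,uv,r,lo,hi)
    if len(Q): print(n,len(Q),c.round(4),"R",round(R,4),"bbox",((Q.max(0)+Q.min(0))/2)[:2].round(4),"z",np.percentile(Q[:,2],[10,50,90]).round(4))
    if n=="nut":
        for k in range(0,60,5):
            a=np.radians(k); print(k,[round(float(np.ptp(Q[:,:2]@[np.cos(a+j*np.pi/3),np.sin(a+j*np.pi/3)])),4) for j in range(3)])
hsv=cv2.cvtColor(C,cv2.COLOR_RGB2HSV).astype(int)
m=(hsv[...,0]<20)&(hsv[...,1]>100)&(P[...,2]>.006)&(P[...,2]<.018); m[:130]=0;m[230:]=0;m[:,:295]=0;m[:,490:]=0
print(m.sum(),cv2.minAreaRect(P[m][:,:2].astype(np.float32)),P[m][:,2].mean())
cv2.imwrite("pics/crop.png",cv2.resize(cv2.cvtColor(C[115:255,120:290],cv2.COLOR_RGB2BGR),None,fx=4,fy=4,interpolation=cv2.INTER_CUBIC))
E
```

```text
flange 483 [0.56   0.1177] R 0.0321 bbox [0.5603 0.1169] z [0.0115 0.0142 0.0167]
boss 71 [0.5596 0.1177] R 0.0109 bbox [0.5594 0.1175] z [0.0367 0.0406 0.0453]
collar 319 [0.5884 0.2864] R 0.0287 bbox [0.5886 0.2862] z [0.018  0.0214 0.0238]
sleeve 113 [0.4395 0.1284] R 0.0177 bbox [0.439  0.1277] z [0.0502 0.0565 0.0589]
nut 273 [0.4756 0.3139] R 0.026 bbox [0.4756 0.3137] z [0.0215 0.0254 0.0282]
0 [0.0508, 0.0511, 0.0508]
5 [0.0501, 0.0504, 0.0501]
10 [0.0492, 0.0498, 0.0492]
15 [0.0479, 0.0487, 0.0481]
20 [0.0463, 0.0477, 0.0468]
25 [0.0469, 0.0473, 0.0464]
30 [0.0483, 0.0489, 0.0478]
35 [0.0495, 0.0502, 0.0491]
40 [0.0506, 0.051, 0.0502]
45 [0.0513, 0.0515, 0.051]
50 [0.0517, 0.0516, 0.0513]
55 [0.0516, 0.0513, 0.0513]
bush 62 [0.5138 0.2118] R 0.01 bbox [0.5139 0.212 ] z [0.0204 0.0231 0.0267]
snut 73 [0.4027 0.2129] R 0.0138 bbox [0.4027 0.2129] z [0.0117 0.0138 0.0162]
tape 596 [ 0.5121 -0.0728] R 0.0451 bbox [ 0.5113 -0.073 ] z [0.0565 0.0591 0.0614]
dish 307 [ 0.5343 -0.4013] R 0.0455 bbox [ 0.5336 -0.4017] z [0.0378 0.0437 0.0469]
10636 ((0.5235283374786377, -0.23752599954605103), (0.16903524100780487, 0.41977012157440186), 3.685321092605591) 0.011366332111887662
```

View pics/crop.png

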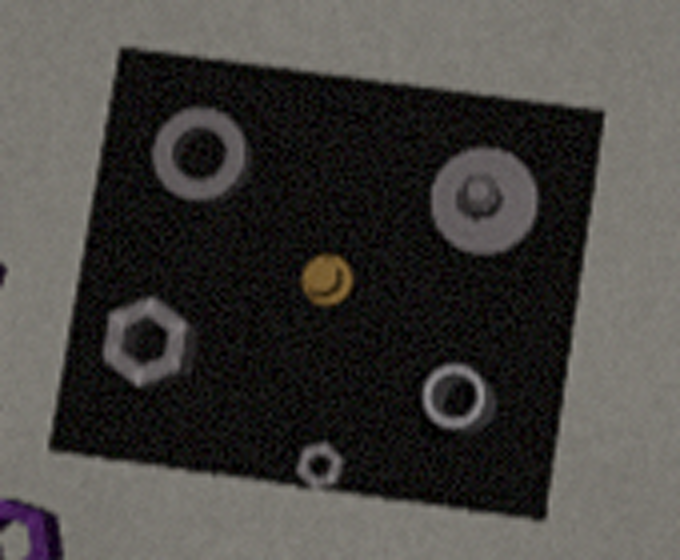

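The top view shows the mat with the flange (241,165), collar (170,153), nut (157,200), sleeve (234,214), bush (202,185) and small nut (200,231). The board has the tape at (323,182) and the dish at (466,173). The crop confirms the nut's flats at about 22.5° + 60k. I'll turn the tool so that tool x = world y and tool y = world x.

```bash
python3 -m handwheel '[[[0,0,0],-0.3,1],[[0,0,0],-0.3,1],[[0,0,0],-0.3,1],[[0,0,0],-0.3,1],[[0,0,0],-0.3,1]]' 60
python3 -m handwheel '[[[0,0,0],-0.3,1],[[0,0,0],-0.3,1],[[0,0,0],-0.288,1],[[0,0,0],0,1]]'
cat >> h.py <<'E'
def go(x,y,z=None,a=90):
    "print current pose and needed shift in tool axes/units, yaw units"
    s=status.state(); p=s["tcp_pos"]; from scipy.spatial.transform import Rotation as R
    M=R.from_quat(s["tcp_rot"]).as_matrix(); c=np.degrees(np.arctan2(M[1,0],M[0,0]))
    d=np.array([x,y,p[2] if z is None else z])-p
    print("t",round(s["clock"],2),"p",p.round(4),"a",c.round(2),"units",(M.T@d/.3).round(4),"yaw",round(-np.radians(a-c)/.5,3),"w",round(s["width"],4),"F",np.round(s["force"],1),"ff",np.round(s["finger_force"],1))
E
python3 -c "from h import *;go(.56,.1175,.15)"
```

```text
clock: 0.65
tcp_pos: [0.2483, -0.6274, 0.2098]
tcp_rot: [0.844, 0.537, 0.0, -0.0]
force: [-0.6, -0.3, -0.3]
width: 0.0859
finger_force: 0.0
clock: 1.05
tcp_pos: [0.2482, -0.6275, 0.2098]
tcp_rot: [0.707, 0.707, 0.0, -0.0]
force: [-0.1, 0.6, 0.0]
width: 0.0857
finger_force: 0.0
t 1.05 p [ 0.2482 -0.6275  0.2098] a 89.97 units [2.4836 1.0383 0.2016] yaw -0.001 w 0.0857 F [-0.1  0.6  0. ] ff 0.0
```

```bash
python3 -m handwheel '[[[0.124,0.052,0],0,1],[[0.124,0.052,0],0,1],[[0.124,0.052,0],0,1],[[0.124,0.052,0],0,1],[[0.124,0.052,0],0,1]]' >/dev/null
python3 -m handwheel '[[[0.124,0.052,0],0,1],[[0.124,0.052,0],0,1],[[0.124,0.052,0],0,1],[[0.124,0.052,0],0,1],[[0.124,0.052,0],0,1]]' >/dev/null
python3 -m handwheel '[[[0.124,0.052,0],0,1],[[0.124,0.052,0],0,1],[[0.124,0.052,0],0,1],[[0.124,0.052,0],0,1],[[0.124,0.052,0],0,1]]' >/dev/null
python3 -m handwheel '[[[0.124,0.052,0.05],0,1],[[0.124,0.052,0.05],0,1],[[0.124,0.052,0.05],0,1],[[0.124,0.052,0.05],0,1],[[0.124,0.052,0],0,1]]' >/dev/null
python3 -m handwheel '[[[0,0,0],0,1],[[0,0,0],0,1]]' >/dev/null
python3 -c "from h import *;go(.56,.1175,.02)"
```

```text
t 3.25 p [0.5602 0.1174 0.1498] a 90.0 units [ 5.000e-04 -3.000e-04  4.328e-01] yaw -0.0 w 0.0855 F [-0.  -1.  -0.1] ff 0.0
```

```bash
python3 -m handwheel '[[[0,0,0.145],0,1],[[0,0,0.145],0,1],[[0,0,0.1],0,1],[[0,0,0.046],0,1],[[0,0,0],0,1]]' 
python3 -m handwheel '[[[0,0,0],0,0],[[0,0,0],0,0],[[0,0,0],0,0],[[0,0,0],0,0],[[0,0,0],0,0]]' 80
python3 -m handwheel '[[[0,0,0],0,0],[[0,0,0],0,0],[[0,0,0],0,0],[[0,0,0],0,0],[[0,0,0],0,0]]'
python3 -c "from h import *;go(.56,.1175,.02)"
```

```text
clock: 3.75
tcp_pos: [0.5593, 0.1145, 0.018]
tcp_rot: [0.708, 0.706, -0.002, -0.001]
force: [0.1, -0.1, 0.8]
width: 0.085
finger_force: 0.0
clock: 4.25
tcp_pos: [0.5605, 0.1164, 0.0201]
tcp_rot: [0.707, 0.707, 0.0, 0.0]
force: [-1.0, -1.7, 8.2]
width: 0.0126
finger_force: 36.9
clock: 4.75
tcp_pos: [0.5605, 0.1164, 0.0202]
tcp_rot: [0.707, 0.707, -0.0, 0.0]
force: [-2.0, -0.7, 5.9]
width: 0.0098
finger_force: 68.8
t 4.75 p [0.5605 0.1164 0.0202] a 90.0 units [ 0.0038 -0.0017  0.0006] yaw 0.0 w 0.0098 F [-2.  -0.7  5.9] ff 68.8
```

```bash
python3 - <<'E'
from h import *
C,P=cloud("scene")
cv2.imwrite("pics/s1.png",cv2.resize(cv2.cvtColor(C[190:310,220:380],cv2.COLOR_RGB2BGR),None,fx=5,fy=5,interpolation=cv2.INTER_CUBIC))
E
```

```text
(no output)
```

View pics/s1.png

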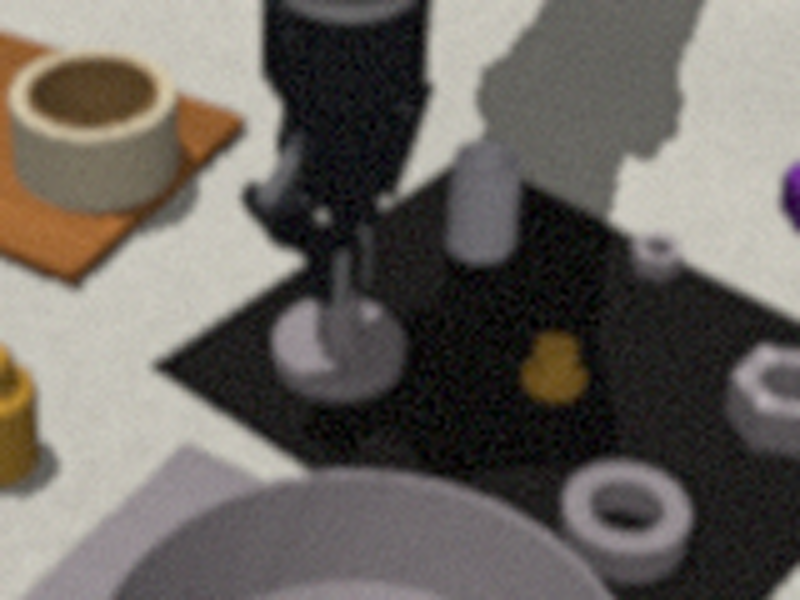

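The picture shows the fingers on the boss above the disc (340,320), with nothing else disturbed. I'll try a small lift.

```bash
python3 -m handwheel '[[[0,0,-0.03],0,0],[[0,0,-0.03],0,0],[[0,0,-0.03],0,0],[[0,0,0],0,0],[[0,0,0],0,0]]'
python3 - <<'E'
from h import *
C,P=cloud("scene")
cv2.imwrite("pics/s2.png",cv2.resize(cv2.cvtColor(C[200:290,240:340],cv2.COLOR_RGB2BGR),None,fx=6,fy=6,interpolation=cv2.INTER_CUBIC))
E
```

```text
clock: 5.3
tcp_pos: [0.5605, 0.1162, 0.0466]
tcp_rot: [0.707, 0.707, 0.0, 0.0]
force: [-0.2, -0.1, -4.4]
width: 0.0093
finger_force: 66.2
```

View pics/s2.png

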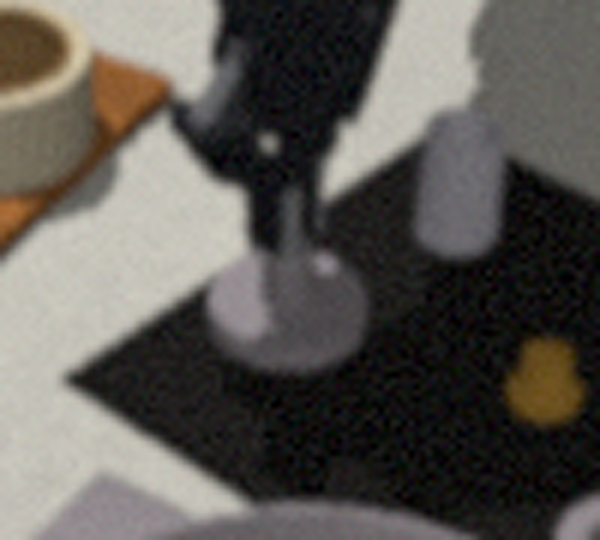

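```bash
python3 - <<'E'
from h import *
C,P=cloud("scene")
Q=P[200:290,240:310].reshape(-1,3); 
d=np.hypot(Q[:,0]-.5605,Q[:,1]-.1165)
for lo,hi in((.035,.05),):
    S=Q[(d<.034)&(d>.014)&(Q[:,2]>.03)&(Q[:,2]<.055)]
    c=S.mean(0);A=np.c_[S[:,:2]-c[:2],np.ones(len(S))]
    for _ in range(8):
        k=np.linalg.lstsq(A,S[:,2],rcond=None)[0]; r=S[:,2]-A@k; m=np.abs(r)<max(.002,1.5*np.median(abs(r))); S,A=S[m],A[m]
    print(len(S),c,k,np.abs(r).mean())
E
```

```text
195 [0.56942665 0.12314243 0.04080169] [-0.01908438 -0.00923678  0.0417874 ] 0.0007416468105823668
```

The flange is held level (tilt < 0.02 rad) with no slip, so I'll carry it to the board.

```bash
python3 -m handwheel '[[[0,0,-0.06],0,0],[[0,0,-0.1],0,0],[[0,0,-0.1],0,0],[[0,0,-0.085],0,0],[[0,0,0],0,0]]' 100
python3 -m handwheel '[[[-0.05,-0.005,0],0,0],[[-0.1,-0.01,0],0,0],[[-0.12,-0.0125,0],0,0],[[-0.12,-0.0125,0],0,0],[[-0.12,-0.0125,0],0,0]]'>/dev/null
python3 -m handwheel '[[[-0.12,-0.0125,0],0,0],[[-0.12,-0.0125,0],0,0],[[-0.12,-0.0125,0],0,0],[[-0.12,-0.0125,0],0,0],[[-0.1,-0.01,0],0,0]]' >/dev/null
python3 -m handwheel '[[[-0.05,-0.01,0],0,0],[[-0.043,-0.005,0],0,0],[[0,0,0],0,0],[[0,0,0],0,0],[[0,0,0],0,0]]'
python3 -c "from h import *;go(.523,-.2383,.031)"
```

```text
clock: 5.9
tcp_pos: [0.5627, 0.1175, 0.1531]
tcp_rot: [0.707, 0.707, 0.003, 0.002]
force: [1.0, -0.0, -4.2]
width: 0.0075
finger_force: 83.3
clock: 7.4
tcp_pos: [0.5226, -0.2363, 0.15]
tcp_rot: [0.706, 0.708, 0.0, -0.0]
force: [0.6, -1.2, -3.4]
width: 0.0072
finger_force: 83.3
t 7.4 p [ 0.5226 -0.2363  0.15  ] a 90.18 units [-0.0069  0.0011  0.3965] yaw 0.006 w 0.0072 F [ 0.6 -1.2 -3.4] ff 83.3
```

```bash
python3 -m handwheel '[[[-0.007,0.001,0.08],0,0],[[0,0,0.12],0,0],[[0,0,0.1],0,0],[[0,0,0.06],0,0],[[0,0,0.02],0,0]]' 
python3 -m handwheel '[[[0,0,0.01],0,0],[[0,0,0.003],0,0],[[0,0,0.003],0,0],[[0,0,0],0,0]]'
python3 -c "from h import *;go(.523,-.2383,.029)"
```

```text
clock: 7.9
tcp_pos: [0.5214, -0.2387, 0.034]
tcp_rot: [0.706, 0.708, -0.0, -0.002]
force: [-0.4, 0.4, -4.0]
width: 0.0073
finger_force: 83.5
clock: 8.3
tcp_pos: [0.5231, -0.2409, 0.0321]
tcp_rot: [0.707, 0.707, 0.0, 0.001]
force: [0.1, -0.1, -3.8]
width: 0.0066
finger_force: 83.6
t 8.3 p [ 0.5231 -0.2409  0.0321] a 90.0 units [ 0.0085 -0.0004  0.0102] yaw -0.0 w 0.0066 F [ 0.1 -0.1 -3.8] ff 83.6
```

```bash
python3 -m handwheel '[[[0.008,0,0.004],0,0],[[0,0,0.003],0,0],[[0,0,0.003],0,0],[[0,0,0],0,0],[[0,0,0],0,0]]' 
python3 -m handwheel '[[[0,0,0.003],0,0],[[0,0,0.003],0,0],[[0,0,0],0,0],[[0,0,0],0,0]]'
```

```text
clock: 8.8
tcp_pos: [0.5228, -0.2381, 0.03]
tcp_rot: [0.707, 0.707, -0.0, 0.0]
force: [-3.9, 1.0, 8.7]
width: 0.0066
finger_force: 89.1
clock: 9.2
tcp_pos: [0.5228, -0.2381, 0.0298]
tcp_rot: [0.707, 0.707, -0.001, 0.001]
force: [-8.7, 2.2, 22.0]
width: 0.0064
finger_force: 94.0
```

```bash
python3 -m handwheel '[[[0,0,-0.005],0,0],[[0,0,0],0,0.3],[[0,0,0],0,0.6],[[0,0,0],0,1],[[0,0,0],0,1]]' 
python3 -m handwheel '[[[0,0,-0.05],0,1],[[0,0,-0.1],0,1],[[0,0,-0.14],0,1],[[0,0,-0.14],0,1],[[0,0,0],0,1]]'
python3 -c "
from h import *;go(.5885,.2863,.15)
C,P=cloud('scene');
cv2.imwrite('pics/s3.png',cv2.resize(cv2.cvtColor(C[150:260,100:300],cv2.COLOR_RGB2BGR),None,fx=4,fy=4,interpolation=cv2.INTER_CUBIC))"
```

```text
clock: 9.7
tcp_pos: [0.5227, -0.2383, 0.0278]
tcp_rot: [0.707, 0.707, 0.0, 0.0]
force: [0.3, -0.1, 0.4]
width: 0.0651
finger_force: 0.0
clock: 10.2
tcp_pos: [0.5269, -0.239, 0.164]
tcp_rot: [0.707, 0.707, 0.002, 0.006]
force: [0.4, 0.8, 0.7]
width: 0.0854
finger_force: 0.0
t 10.2 p [ 0.5269 -0.239   0.164 ] a 90.01 units [1.7513 0.2052 0.0401] yaw 0.0 w 0.0854 F [0.4 0.8 0.7] ff 0.0
```

View pics/s3.png

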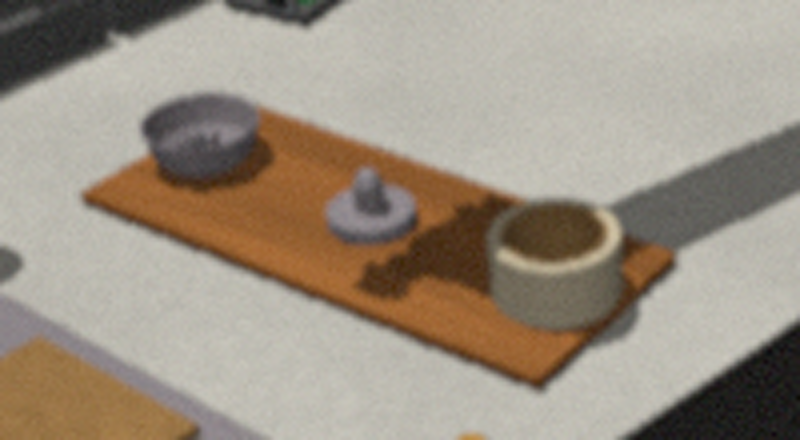

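The flange stands upright mid-board, at (370,205) in the crop. Next is the collar.

```bash
python3 -m handwheel '[[[0.146,0.018,0],0,1],[[0.146,0.018,0],0,1],[[0.146,0.018,0],0,1],[[0.146,0.018,0],0,1],[[0.146,0.018,0],0,1]]' >/dev/null
python3 -m handwheel '[[[0.146,0.018,0],0,1],[[0.146,0.018,0],0,1],[[0.146,0.018,0],0,1],[[0.146,0.018,0],0,1],[[0.146,0.018,0],0,1]]' >/dev/null
python3 -m handwheel '[[[0.146,0.018,0],0,1],[[0.144,0.018,0],0,1],[[0,0,0],0,1],[[0,0,0],0,1],[[0,0,0],0,1]]' >/dev/null
python3 - <<'E'
from h import *;go(.5885,.2863,.0)
C,P=cloud()
for n,uv,r,lo,hi in [("boss",(395,180),25,.043,.07),("disc",(395,180),25,.019,.07),("bush",(202,185),10,.012,.04),("snut",(200,231),9,.008,.025)]:
    Q,c,R=top(P,uv,r,lo,hi); print(n,len(Q),c.round(4),round(R,4))
E
```

```text
t 11.75 p [0.5872 0.285  0.1559] a 89.93 units [0.0054 0.005  0.5196] yaw -0.003 w 0.0854 F [-0.2 -0.8  0.6] ff 0.0
boss 76 [ 0.5225 -0.2356] 0.0109
disc 589 [ 0.523  -0.2359] 0.0324
bush 0 [0 0] 0
snut 0 [0 0] 0
```

```bash
python3 -m handwheel '[[[0.005,0.005,0.12],0,1],[[0,0,0.14],0,1],[[0,0,0.14],0,1],[[0,0,0.09],0,1],[[0,0,0],0,1]]' 
python3 -m handwheel '[[[0,0,0.01],0,1],[[0,0,0.01],0,1],[[0,0,0.006],0,1],[[0,0,0],0,1]]'
python3 -c "from h import *;go(.5885,.2863,.0)"
```

```text
clock: 12.3
tcp_pos: [0.5864, 0.2841, 0.0055]
tcp_rot: [0.708, 0.706, -0.004, -0.001]
force: [-0.6, -0.1, 0.2]
width: 0.0852
finger_force: 0.0
clock: 12.7
tcp_pos: [0.5894, 0.2884, 0.0031]
tcp_rot: [0.707, 0.707, 0.001, 0.0]
force: [-0.5, 0.3, 0.4]
width: 0.0857
finger_force: 0.0
t 12.7 p [0.5894 0.2884 0.0031] a 89.99 units [-0.0071 -0.003   0.0103] yaw -0.0 w 0.0857 F [-0.5  0.3  0.4] ff 0.0
```

```bash
python3 -m handwheel '[[[-0.006,0,0],0,1],[[0,0,0],0,0.7],[[0,0,0],0,0],[[0,0,0],0,0],[[0,0,0],0,0]]' 60
python3 -m handwheel '[[[0,0,0],0,0],[[0,0,0],0,0],[[0,0,0],0,0]]'
python3 -c "from h import *;go(.5885,.2863,.0)"
```

```text
clock: 13.2
tcp_pos: [0.5888, 0.2865, 0.002]
tcp_rot: [0.707, 0.707, 0.0, 0.0]
force: [-1.1, 0.0, 0.5]
width: 0.0281
finger_force: 0.0
clock: 13.5
tcp_pos: [0.5886, 0.2864, 0.0019]
tcp_rot: [0.707, 0.707, -0.0, -0.0]
force: [0.1, -0.7, 0.2]
width: 0.0004
finger_force: 0.0
t 13.5 p [0.5886 0.2864 0.0019] a 90.0 units [-0.0003 -0.0004  0.0063] yaw 0.0 w 0.0004 F [ 0.1 -0.7  0.2] ff 0.0
```

```bash
python3 -c "
from h import *
C,P=cloud('scene');
cv2.imwrite('pics/s4.png',cv2.resize(cv2.cvtColor(C[200:320,260:420],cv2.COLOR_RGB2BGR),None,fx=5,fy=5,interpolation=cv2.INTER_CUBIC))"
```

```text
(no output)
```

View pics/s4.png

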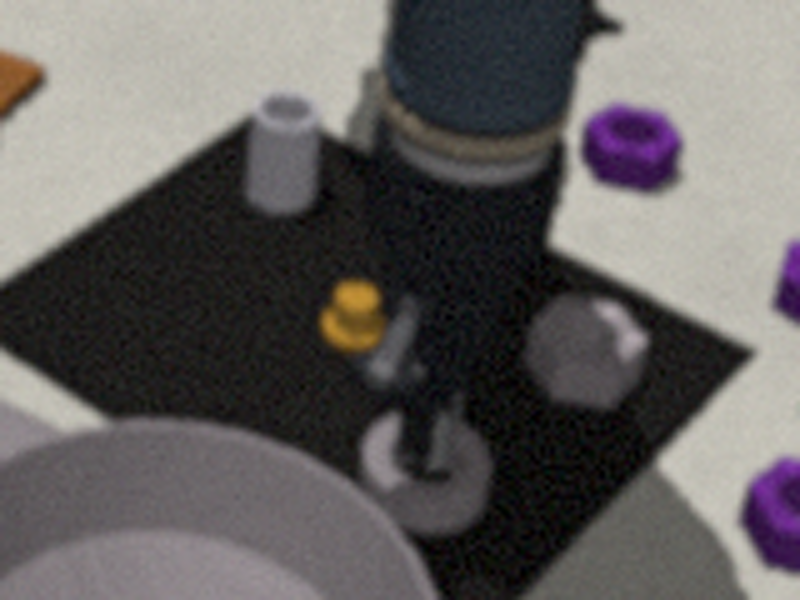

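```bash
python3 -m handwheel '[[[0,0,-0.1],0,0],[[0,0,-0.1],0,0],[[0,0,-0.1],0,0],[[0,0,0],0,0],[[0,0,0],0,0]]'
python3 - <<'E'
from h import *
p=status.state()["tcp_pos"]; print(p)
C,P=cloud('scene')
cv2.imwrite('pics/s5.png',cv2.resize(cv2.cvtColor(C[180:310,260:420],cv2.COLOR_RGB2BGR),None,fx=5,fy=4.6,interpolation=cv2.INTER_CUBIC))
m=(np.hypot(P[...,0]-p[0],P[...,1]-p[1])<.05)&(P[...,2]>.035)
Q=P[m]; z=np.sort(Q[:,2]); print(len(z),z[:40:4].round(4))
L=Q[np.argsort(Q[:,2])[:25]]; print(L.mean(0))
C,P=cloud()
print([ (n,top(P,uv,r,lo,hi)[1:]) for n,uv,r,lo,hi in [("bush",(202,185),10,.012,.04),("snut",(200,231),9,.008,.025)]])
E
```

```text
clock: 14.05
tcp_pos: [0.5889, 0.2864, 0.0925]
tcp_rot: [0.707, 0.707, 0.0, 0.0]
force: [-0.3, 0.1, -0.7]
width: -0.0001
finger_force: 0.0
[0.58892971 0.28641619 0.09247721]
7484 [0.114  0.1162 0.1184 0.1204 0.121  0.122  0.1235 0.1246 0.1262 0.1272]
[0.59529977 0.28802703 0.11947933]
[('bush', (array([0, 0]), 0)), ('snut', (array([0, 0]), 0))]
```

View pics/s5.png

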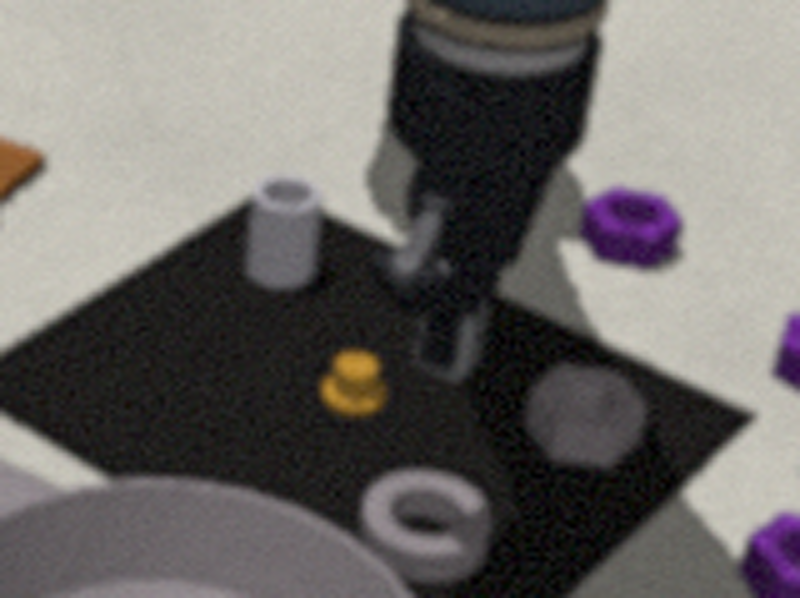

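The scene shows the collar untouched at (425,520), with the shut fingertips about 22 mm above the reported TCP. The fingers therefore closed over the collar, and I have to go about 22 mm lower than the TCP suggests.

```bash
python3 -m handwheel '[[[0,0,0],0,1],[[0,0,0],0,1],[[0,0,0],0,1],[[0,0,0.05],0,1],[[0,0,0.1],0,1]]' 60 >/dev/null
python3 -m handwheel '[[[0,0,0.1],0,1],[[0,0,0.06],0,1],[[0,0,0.03],0,1],[[0,0,0.02],0,1],[[0,0,0],0,1]]'
python3 -m handwheel '[[[0,0,0.008],0,1],[[0,0,0.008],0,1],[[0,0,0],0,1]]'
python3 -c "from h import *;go(.5885,.2863,-.020)"
```

```text
clock: 15.15
tcp_pos: [0.5888, 0.2866, -0.0161]
tcp_rot: [0.707, 0.707, 0.0, -0.0]
force: [-0.4, 1.1, 0.4]
width: 0.0854
finger_force: 0.0
clock: 15.45
tcp_pos: [0.589, 0.2864, -0.0204]
tcp_rot: [0.707, 0.707, 0.0, 0.0]
force: [0.2, 0.5, 0.5]
width: 0.0857
finger_force: 0.0
t 15.45 p [ 0.589   0.2864 -0.0204] a 89.99 units [-0.0005 -0.0016 -0.0014] yaw -0.0 w 0.0857 F [0.2 0.5 0.5] ff 0.0
```

```bash
python3 -m handwheel '[[[0,0,0],0,0.7],[[0,0,0],0,0.6],[[0,0,0],0,0.4],[[0,0,0],0,0.4],[[0,0,0],0,0.4]]' 60
python3 -m handwheel '[[[0,0,0],0,0],[[0,0,0],0,0],[[0,0,0],0,0]]'
```

```text
clock: 15.95
tcp_pos: [0.5889, 0.2866, -0.0199]
tcp_rot: [0.707, 0.707, 0.0, 0.0]
force: [-2.3, -1.0, 5.4]
width: 0.0543
finger_force: 63.0
clock: 16.25
tcp_pos: [0.5889, 0.2866, -0.0199]
tcp_rot: [0.707, 0.707, 0.0, 0.0]
force: [-1.5, -1.5, 4.6]
width: 0.0537
finger_force: 63.0
```

```bash
python3 -m handwheel '[[[0,0,-0.03],0,0],[[0,0,-0.08],0,0],[[0,0,-0.12],0,0],[[0,0,-0.11],0,0],[[0,0,-0.06],0,0]]' 80
python3 -m handwheel '[[[-0.08,-0.016,0],0,0],[[-0.12,-0.016,0],0,0],[[-0.145,-0.016,0],0,0],[[-0.145,-0.016,0],0,0],[[-0.145,-0.016,0],0,0]]'>/dev/null
python3 -m handwheel '[[[-0.145,-0.016,0],0,0],[[-0.145,-0.016,0],0,0],[[-0.145,-0.016,0],0,0],[[-0.145,-0.016,0],0,0],[[-0.145,-0.016,0],0,0]]' >/dev/null
python3 -m handwheel '[[[-0.145,-0.016,0],0,0],[[-0.145,-0.015,0],0,0],[[-0.07,-0.014,0],0,0],[[-0.024,-0.012,0],0,0],[[0,0,0],0,0]]' >/dev/null
python3 -m handwheel '[[[0,0,0],0,0],[[0,0,0],0,0],[[0,0,0],0,0]]'
python3 - <<'E'
from h import *;go(.5232,-.2367,.021)
C,P=cloud()
for n,uv,r,lo,hi in [("bush",(202,185),10,.012,.04),("snut",(200,231),9,.008,.025)]:
    Q,c,R=top(P,uv,r,lo,hi); print(n,len(Q),c.round(4),round(R,4))
C,P=cloud('scene'); p=status.state()["tcp_pos"]
S=P[(np.hypot(P[...,0]-p[0],P[...,1]-p[1])<.03)&(P[...,2]>.08)]; S=S[S[:,2]<.16]; print(np.percentile(S[:,2],[0,1,2,5,10]).round(4))
E
```

```text
clock: 16.75
tcp_pos: [0.5896, 0.2872, 0.1019]
tcp_rot: [0.707, 0.707, 0.002, 0.0]
force: [-0.1, -0.3, -3.7]
width: 0.0536
finger_force: 84.9
clock: 18.55
tcp_pos: [0.5242, -0.2349, 0.0994]
tcp_rot: [0.706, 0.708, 0.0, -0.0]
force: [0.1, 0.3, -2.5]
width: 0.0537
finger_force: 84.8
t 18.55 p [ 0.5242 -0.2349  0.0994] a 90.17 units [-0.006  -0.0034  0.2612] yaw 0.006 w 0.0537 F [ 0.1  0.3 -2.5] ff 84.8
bush 63 [0.5137 0.2123] 0.01
snut 72 [0.4027 0.213 ] 0.0134
[0.1234 0.1237 0.1246 0.1267 0.1283]
```

```bash
python3 -m handwheel '[[[-0.006,-0.003,0.05],0,0],[[0,0,0.08],0,0],[[0,0,0.07],0,0],[[0,0,0],0,0],[[0,0,0],0,0]]' 
python3 -m handwheel '[[[0,0,0],0,0],[[0,0,0],0,0]]' >/dev/null
python3 - <<'E'
from h import *;go(.5232,-.2367,.002)
E
```

```text
clock: 19.15
tcp_pos: [0.5225, -0.2383, 0.0386]
tcp_rot: [0.707, 0.707, -0.0, -0.001]
force: [0.0, 0.8, -2.5]
width: 0.0532
finger_force: 85.2
t 19.35 p [ 0.5237 -0.2388  0.0403] a 90.0 units [ 0.0071 -0.0018  0.1277] yaw -0.0 w 0.0536 F [ 0.6  0.3 -3.9] ff 85.2
```

```bash
python3 -m handwheel '[[[0.007,-0.002,0.02],0,0],[[0,0,0.02],0,0],[[0,0,0.02],0,0],[[0,0,0.02],0,0],[[0,0,0],0,0]]' 
python3 -m handwheel '[[[0,0,0.02],0,0],[[0,0,0.015],0,0],[[0,0,0.005],0,0],[[0,0,0],0,0],[[0,0,0],0,0]]'
python3 -c "from h import *;go(.5232,-.2367,.001)"
```

```text
clock: 19.85
tcp_pos: [0.5213, -0.2362, 0.014]
tcp_rot: [0.707, 0.707, -0.0, -0.001]
force: [0.6, -0.4, -3.4]
width: 0.0533
finger_force: 85.3
clock: 20.35
tcp_pos: [0.5223, -0.2365, 0.0033]
tcp_rot: [0.707, 0.707, 0.0, 0.0]
force: [-0.2, 0.8, -3.4]
width: 0.0534
finger_force: 85.3
t 20.35 p [ 0.5223 -0.2365  0.0033] a 90.0 units [-0.0008  0.0029  0.0077] yaw 0.0 w 0.0534 F [-0.2  0.8 -3.4] ff 85.3
```

```bash
python3 -m handwheel '[[[0,0,0.003],0,0],[[0,0,0.003],0,0],[[0,0,0.002],0,0],[[0,0,0],0,0],[[0,0,0],0,0]]'
python3 -m handwheel '[[[0,0,0.003],0,0],[[0,0,0],0,0],[[0,0,0],0,0]]'
```

```text
clock: 20.85
tcp_pos: [0.5223, -0.2365, 0.0013]
tcp_rot: [0.707, 0.707, -0.0, 0.0]
force: [-1.9, -0.5, 3.3]
width: 0.0534
finger_force: 85.8
clock: 21.15
tcp_pos: [0.5223, -0.2366, 0.0012]
tcp_rot: [0.707, 0.707, -0.0, 0.0]
force: [-4.6, 0.9, 10.4]
width: 0.0532
finger_force: 86.6
```

```bash
python3 -m handwheel '[[[0,0,-0.004],0,0],[[0,0,0],0,0.75],[[0,0,0],0,0.85],[[0,0,0],0,1],[[0,0,0],0,1]]'
python3 -m handwheel '[[[0,0,-0.04],0,1],[[0,0,-0.1],0,1],[[0,0,-0.13],0,1],[[0,0,-0.06],0,1],[[0,0,0],0,1]]'
python3 -m handwheel '[[[0.06,-0.014,0],0,1],[[0.12,-0.028,0],0,1],[[0.12,-0.028,0],0,1],[[0.12,-0.028,0],0,1],[[0.12,-0.028,0],0,1]]'>/dev/null
python3 -m handwheel '[[[0.12,-0.028,0],0,1],[[0.12,-0.028,0],0,1],[[0.12,-0.028,0],0,1],[[0.12,-0.028,0],0,1],[[0.12,-0.028,0],0,1]]' >/dev/null
python3 -m handwheel '[[[0.075,-0.011,0],0,1],[[0,0,0],0,1],[[0,0,0],0,1],[[0,0,0],0,1]]'
python3 - <<'E'
from h import *;go(.4392,.128,.0)
C,P=cloud()
for n,uv,r,lo,hi in [("boss",(395,180),10,.047,.07),("collar",(395,180),25,.037,.07),("disc",(395,180),25,.019,.07),("sleeve",(234,214),14,.045,.07)]:
    Q,c,R=top(P,uv,r,lo,hi); print(n,len(Q),c.round(4),round(R,4),np.median(Q[:,2]) if len(Q) else 0)
C,P=cloud('scene')
cv2.imwrite('pics/s6.png',cv2.resize(cv2.cvtColor(C[150:260,100:300],cv2.COLOR_RGB2BGR),None,fx=4,fy=4,interpolation=cv2.INTER_CUBIC))
E
```

```text
clock: 21.65
tcp_pos: [0.5224, -0.2364, 0.0011]
tcp_rot: [0.707, 0.707, 0.0, 0.0]
force: [-0.3, 0.7, 0.1]
width: 0.0852
finger_force: 0.0
clock: 22.15
tcp_pos: [0.5246, -0.237, 0.1041]
tcp_rot: [0.707, 0.707, 0.001, 0.003]
force: [1.0, -0.8, -0.2]
width: 0.0852
finger_force: 0.0
clock: 23.55
tcp_pos: [0.4383, 0.1269, 0.0994]
tcp_rot: [0.708, 0.707, -0.001, -0.0]
force: [-0.4, 0.0, 0.3]
width: 0.0851
finger_force: 0.0
t 23.55 p [0.4383 0.1269 0.0994] a 89.93 units [0.004  0.0034 0.3314] yaw -0.002 w 0.0851 F [-0.4  0.   0.3] ff 0.0
boss 66 [ 0.5141 -0.2399] 0.0216 0.051281460364607456
collar 413 [ 0.5218 -0.2357] 0.0286 0.04373265026464468
disc 598 [ 0.5224 -0.2362] 0.0318 0.042295776153248976
sleeve 0 [0 0] 0 0
```

View pics/s6.png

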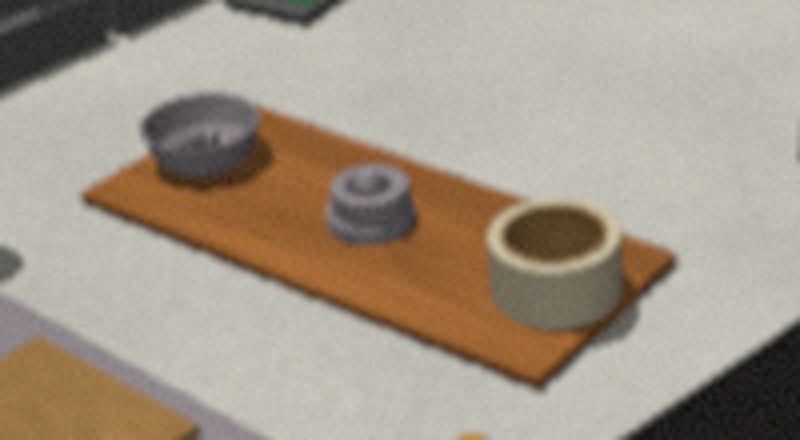

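The collar sits flat on the flange, concentric within about 1 mm (top at 0.044 m). Next is the sleeve.

```bash
python3 -m handwheel '[[[0.003,0.003,0.06],0,1],[[0,0,0.12],0,1],[[0,0,0.12],0,1],[[0,0,0.05],0,1],[[0,0,0.01],0,1]]' 40
python3 -m handwheel '[[[0,0,0],0,1],[[0,0,0],0,0.5],[[0,0,0],0,0.3],[[0,0,0],0,0.2],[[0,0,0],0,0]]'
python3 -m handwheel '[[[0,0,0],0,0],[[0,0,0],0,0],[[0,0,0],0,0]]'
```

```text
clock: 24.15
tcp_pos: [0.4386, 0.1275, -0.0098]
tcp_rot: [0.708, 0.707, -0.002, -0.001]
force: [0.7, -0.3, 1.2]
width: 0.0854
finger_force: 0.0
clock: 24.65
tcp_pos: [0.4405, 0.129, -0.007]
tcp_rot: [0.707, 0.707, 0.0, 0.001]
force: [-0.7, -0.3, 5.1]
width: 0.0348
finger_force: 39.3
clock: 24.95
tcp_pos: [0.4405, 0.1289, -0.007]
tcp_rot: [0.707, 0.707, 0.0, 0.001]
force: [-1.4, -1.0, 5.6]
width: 0.0354
finger_force: 39.5
```

```bash
python3 -m handwheel '[[[0,0,-0.04],0,0],[[0,0,-0.1],0,0],[[0,0,-0.14],0,0],[[0,0,-0.12],0,0],[[0,0,-0.057],0,0]]' 60
python3 -m handwheel '[[[-0.06,0.021,0],0,0],[[-0.1,0.021,0],0,0],[[-0.125,0.021,0],0,0],[[-0.125,0.021,0],0,0],[[-0.125,0.021,0],0,0]]'>/dev/null
python3 -m handwheel '[[[-0.125,0.021,0],0,0],[[-0.125,0.021,0],0,0],[[-0.125,0.021,0],0,0],[[-0.125,0.021,0],0,0],[[-0.125,0.021,0],0,0]]' >/dev/null
python3 -m handwheel '[[[-0.125,0.021,0],0,0],[[-0.125,0.021,0],0,0],[[-0.06,0.021,0],0,0],[[-0.025,0.02,0],0,0],[[0,0,0],0,0]]' >/dev/null
python3 -m handwheel '[[[0,0,0],0,0],[[0,0,0],0,0],[[0,0,0],0,0]]'
python3 - <<'E'
from h import *;go(.5285,-.3195,.003)
E
```

```text
clock: 25.45
tcp_pos: [0.4412, 0.1298, 0.1328]
tcp_rot: [0.707, 0.707, 0.002, 0.001]
force: [-0.3, 0.6, -1.8]
width: 0.0349
finger_force: 60.0
clock: 27.25
tcp_pos: [0.5279, -0.3181, 0.1295]
tcp_rot: [0.706, 0.708, 0.0, -0.0]
force: [0.0, 0.7, -1.2]
width: 0.0347
finger_force: 60.0
t 27.25 p [ 0.5279 -0.3181  0.1295] a 90.12 units [-0.0047  0.0021  0.4215] yaw 0.004 w 0.0347 F [ 0.   0.7 -1.2] ff 60.0
```

```bash
python3 -m handwheel '[[[0,0,0.06],0,0],[[0,0,0.12],0,0],[[0,0,0.12],0,0],[[0,0,0.07],0,0],[[0,0,0.02],0,0]]'
python3 -m handwheel '[[[0,0,0.01],0,0],[[0,0,0],0,0],[[0,0,0],0,0],[[0,0,0],0,0]]'
python3 -c "from h import *;go(.5285,-.3195,.002)"
```

```text
clock: 27.75
tcp_pos: [0.5259, -0.3181, 0.0097]
tcp_rot: [0.707, 0.707, -0.001, -0.002]
force: [0.0, 0.3, -1.2]
width: 0.0345
finger_force: 59.9
clock: 28.15
tcp_pos: [0.5287, -0.3199, 0.0105]
tcp_rot: [0.707, 0.707, 0.0, 0.001]
force: [-0.7, -0.1, -1.1]
width: 0.0348
finger_force: 59.9
t 28.15 p [ 0.5287 -0.3199  0.0105] a 90.0 units [ 0.0015 -0.0006  0.0284] yaw -0.0 w 0.0348 F [-0.7 -0.1 -1.1] ff 59.9
```

```bash
python3 -m handwheel '[[[0,0,0.012],0,0],[[0,0,0.006],0,0],[[0,0,0.003],0,0],[[0,0,0],0,0],[[0,0,0],0,0]]'
python3 -m handwheel '[[[0,0,0.003],0,0],[[0,0,0.003],0,0],[[0,0,0],0,0],[[0,0,0],0,0]]'
```

```text
clock: 28.65
tcp_pos: [0.5279, -0.3195, 0.0028]
tcp_rot: [0.707, 0.707, -0.0, -0.0]
force: [-0.2, -0.3, -2.3]
width: 0.0347
finger_force: 59.9
clock: 29.05
tcp_pos: [0.528, -0.3196, 0.0021]
tcp_rot: [0.707, 0.707, -0.0, 0.0]
force: [-1.7, 0.2, 4.9]
width: 0.0346
finger_force: 60.6
```

```bash
python3 -m handwheel '[[[0,0,-0.003],0,0],[[0,0,0],0,0.55],[[0,0,0],0,0.7],[[0,0,0],0,1],[[0,0,0],0,1]]'
python3 -m handwheel '[[[0,0,-0.04],0,1],[[0,0,-0.12],0,1],[[0,0,-0.14],0,1],[[0,0,-0.06],0,1],[[0,0,0],0,1]]'
python3 -m handwheel '[[[0.08,-0.01,0],0,1],[[0.145,-0.012,0],0,1],[[0.145,-0.012,0],0,1],[[0.145,-0.012,0],0,1],[[0.145,-0.012,0],0,1]]'>/dev/null
python3 -m handwheel '[[[0.145,-0.012,0],0,1],[[0.145,-0.012,0],0,1],[[0.145,-0.012,0],0,1],[[0.145,-0.012,0],0,1],[[0.145,-0.012,0],0,1]]'>/dev/null
python3 -m handwheel '[[[0.145,-0.012,0],0,1],[[0.145,-0.012,0],0,1],[[0.145,-0.012,0],0,1],[[0.145,-0.012,0],0,1],[[0.145,-0.012,0],0,1]]'>/dev/null
python3 -m handwheel '[[[0,0,0],-0.26,1],[[0,0,0],-0.26,1],[[0,0,0],-0.265,1],[[0,0,0],0,1],[[0,0,0],0,1]]'
python3 - <<'E'
from h import *;go(.4756,.3138,-.020,112.5)
C,P=cloud()
for n,uv,r,lo,hi in [("sleeve",(429,180),18,.055,.085),("collar",(395,180),16,.037,.055)]:
    Q,c,R=top(P,uv,r,lo,hi); print(n,len(Q),c.round(4),round(R,4),np.median(Q[:,2]) if len(Q) else 0)
C,P=cloud('scene')
cv2.imwrite('pics/s7.png',cv2.resize(cv2.cvtColor(C[150:260,100:300],cv2.COLOR_RGB2BGR),None,fx=4,fy=4,interpolation=cv2.INTER_CUBIC))
E
```

```text
clock: 29.55
tcp_pos: [0.5279, -0.3195, 0.002]
tcp_rot: [0.707, 0.707, 0.0, 0.0]
force: [0.3, -0.3, 0.9]
width: 0.0849
finger_force: 0.0
clock: 30.05
tcp_pos: [0.5304, -0.3204, 0.1145]
tcp_rot: [0.707, 0.707, 0.001, 0.004]
force: [0.1, 0.5, 0.5]
width: 0.0853
finger_force: 0.0
clock: 32.05
tcp_pos: [0.4742, 0.313, 0.1095]
tcp_rot: [0.557, 0.831, -0.0, -0.0]
force: [0.2, 0.2, 0.0]
width: 0.0851
finger_force: 0.0
t 32.05 p [0.4742 0.313  0.1095] a 112.32 units [0.0006 0.0058 0.4317] yaw -0.006 w 0.0851 F [0.2 0.2 0. ] ff 0.0
sleeve 133 [ 0.5276 -0.3188] 0.0183 0.065249796081426
collar 416 [ 0.5217 -0.2355] 0.0284 0.04343159839295374
```

View pics/s7.png

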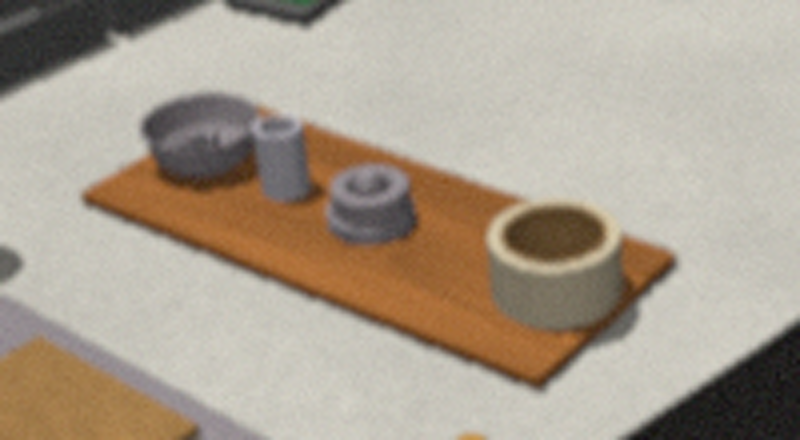

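The sleeve stands upright between the dish and the flange, at (282,160) in the crop. Next is the nut.

```bash
python3 -m handwheel '[[[0,0.004,0.06],0,1],[[0,0,0.12],0,1],[[0,0,0.13],0,1],[[0,0,0.08],0,1],[[0,0,0.02],0,1]]' 60
python3 -m handwheel '[[[0,0,0.01],0,1],[[0,0,0.01],0,1],[[0,0,0],0,1],[[0,0,0],0,1]]'
python3 - <<'E'
from h import *;go(.4756,.3138,-.020,112.5)
E
```

```text
clock: 32.65
tcp_pos: [0.4734, 0.312, -0.0168]
tcp_rot: [0.556, 0.831, -0.003, -0.001]
force: [-0.1, -0.4, 0.1]
width: 0.0857
finger_force: 0.0
clock: 33.05
tcp_pos: [0.4762, 0.3144, -0.018]
tcp_rot: [0.556, 0.831, 0.001, 0.0]
force: [0.1, -0.5, 0.1]
width: 0.0855
finger_force: 0.0
t 33.05 p [ 0.4762  0.3144 -0.018 ] a 112.48 units [-0.001  -0.0027  0.0067] yaw -0.001 w 0.0855 F [ 0.1 -0.5  0.1] ff 0.0
```

```bash
python3 -m handwheel '[[[0,0,0],0,0.6],[[0,0,0],0,0.5],[[0,0,0],0,0.4],[[0,0,0],0,0.3],[[0,0,0],0,0]]' 60
python3 -m handwheel '[[[0,0,0],0,0],[[0,0,0],0,0],[[0,0,0],0,0]]'
python3 -m handwheel '[[[0,0,-0.03],0,0],[[0,0,-0.1],0,0],[[0,0,-0.13],0,0],[[0,0,-0.11],0,0],[[0,0,-0.05],0,0]]' 80
python3 -m handwheel '[[[0,0,0],0.26,0],[[0,0,0],0.26,0],[[0,0,0],0.26,0],[[0,0,0],0,0],[[0,0,0],0,0]]'
python3 -c "from h import *;go(.5173,-.155,.11)"
```

```text
clock: 33.55
tcp_pos: [0.476, 0.3142, -0.0184]
tcp_rot: [0.556, 0.831, 0.0, 0.0]
force: [-0.8, -0.2, 5.3]
width: 0.045
finger_force: 62.5
clock: 33.85
tcp_pos: [0.476, 0.3142, -0.0184]
tcp_rot: [0.556, 0.831, 0.0, 0.0]
force: [-0.9, 0.5, 5.6]
width: 0.0449
finger_force: 62.5
clock: 34.35
tcp_pos: [0.4762, 0.3148, 0.1097]
tcp_rot: [0.556, 0.831, 0.002, 0.001]
force: [-0.5, -0.1, -3.2]
width: 0.0446
finger_force: 83.2
clock: 34.85
tcp_pos: [0.475, 0.3134, 0.1062]
tcp_rot: [0.705, 0.709, -0.001, -0.0]
force: [-0.1, 0.6, -2.5]
width: 0.045
finger_force: 83.0
t 34.85 p [0.475  0.3134 0.1062] a 90.31 units [-1.5623  0.1326 -0.011 ] yaw 0.011 w 0.045 F [-0.1  0.6 -2.5] ff 83.0
```

```bash
python3 -m handwheel '[[[-0.08,0.01,0],0,0],[[-0.12,0.01,0],0,0],[[-0.145,0.01,0],0,0],[[-0.145,0.01,0],0,0],[[-0.145,0.01,0],0,0]]'>/dev/null
python3 -m handwheel '[[[-0.145,0.01,0],0,0],[[-0.145,0.01,0],0,0],[[-0.145,0.01,0],0,0],[[-0.145,0.01,0],0,0],[[-0.145,0.01,0],0,0]]'>/dev/null
python3 -m handwheel '[[[-0.12,0.015,0],0,0],[[-0.06,0.015,0],0,0],[[-0.02,0.008,0],0,0],[[0,0,0],0,0],[[0,0,0],0,0]]'
python3 -m handwheel '[[[0,0,0],0.009,0],[[0,0,0],0,0],[[0,0,0],0,0]]' >/dev/null
python3 -c "from h import *;go(.5173,-.1555,-.009)"
```

```text
clock: 36.35
tcp_pos: [0.5179, -0.152, 0.1069]
tcp_rot: [0.705, 0.709, 0.0, -0.001]
force: [0.4, 0.0, -2.9]
width: 0.0447
finger_force: 83.0
t 36.65 p [ 0.5182 -0.1531  0.1071] a 89.98 units [-0.0079 -0.0029  0.3871] yaw -0.001 w 0.0442 F [ 0.8 -0.1 -2.8] ff 83.0
```

```bash
python3 -m handwheel '[[[-0.003,0,0.06],0,0],[[0,0,0.11],0,0],[[0,0,0.1],0,0],[[0,0,0.06],0,0],[[0,0,0.02],0,0]]'
python3 -m handwheel '[[[0,0,0.01],0,0],[[0,0,0],0,0],[[0,0,0],0,0],[[0,0,0],0,0]]'
python3 -c "from h import *;go(.5173,-.1555,-.0094)"
```

```text
clock: 37.15
tcp_pos: [0.5167, -0.1543, 0.0002]
tcp_rot: [0.708, 0.707, -0.001, -0.002]
force: [-0.2, -0.3, -2.5]
width: 0.0444
finger_force: 82.9
clock: 37.55
tcp_pos: [0.5189, -0.1551, 0.0]
tcp_rot: [0.708, 0.706, 0.0, 0.001]
force: [0.4, 0.3, -2.7]
width: 0.0446
finger_force: 82.9
t 37.55 p [ 0.5189 -0.1551  0.    ] a 89.88 units [-0.0014 -0.0055  0.0314] yaw -0.004 w 0.0446 F [ 0.4  0.3 -2.7] ff 82.9
```

```bash
python3 -m handwheel '[[[0,-0.003,0.014],0,0],[[0,0,0.008],0,0],[[0,0,0.003],0,0],[[0,0,0],0,0],[[0,0,0],0,0]]'
python3 -m handwheel '[[[0,0,0.003],0,0],[[0,0,0.003],0,0],[[0,0,0],0,0],[[0,0,0],0,0]]'
```

```text
clock: 38.05
tcp_pos: [0.5173, -0.1549, -0.0085]
tcp_rot: [0.708, 0.706, 0.0, 0.0]
force: [0.4, -0.2, -2.3]
width: 0.0447
finger_force: 82.9
clock: 38.45
tcp_pos: [0.5175, -0.1549, -0.0093]
tcp_rot: [0.708, 0.706, -0.0, 0.0]
force: [-2.7, 0.6, 5.8]
width: 0.0443
finger_force: 84.1
```

```bash
python3 -m handwheel '[[[0,0,-0.002],0,0],[[0,0,0],0,0.65],[[0,0,0],0,0.8],[[0,0,0],0,1],[[0,0,0],0,1]]'
python3 -m handwheel '[[[0,0,-0.04],0,1],[[0,0,-0.12],0,1],[[0,0,-0.16],0,1],[[0,0,-0.16],0,1],[[0,0,-0.08],0,1]]'
python3 -m handwheel '[[[0.15,0,0],0,1],[[0.15,0,0],0,1],[[0.15,0,0],0,1],[[0.15,0,0],0,1],[[0.15,0,0],0,1]]'
python3 -m handwheel '[[[0.15,0,0],0,1],[[0.15,0,0],0,1],[[0.15,0,0],0,1],[[0,0,0],0,1],[[0,0,0],0,1]]' >/dev/null
python3 - <<'E'
from h import *
C,P=cloud()
tape=np.array([.5117,-.073]);dish=np.array([.534,-.4015]);mid=np.array([.5231,-.2373]);u=(tape-dish)/np.linalg.norm(tape-dish);n=np.array([u[1],-u[0]])
for k,uv,r,lo,hi in [("sleeve",(429,180),18,.055,.085),("collar",(395,180),16,.037,.055),("disc",(395,180),18,.019,.055),("nut",(360,182),16,.03,.045),("bush",(202,185),10,.012,.04),("snut",(200,231),9,.008,.025)]:
    Q,c,R=top(P,uv,r,lo,hi); print(k,len(Q),c.round(4),round(R,4),np.median(Q[:,2]).round(4) if len(Q) else 0,"board xy",((c-mid)@n).round(4),((c-mid)@u).round(4),"dish/tape",np.linalg.norm(c-dish).round(4),np.linalg.norm(c-tape).round(4))
cv2.imwrite('pics/t8.png',cv2.resize(cv2.cvtColor(C[115:255,120:500],cv2.COLOR_RGB2BGR),None,fx=2.1,fy=2.1,interpolation=cv2.INTER_CUBIC))
E
```

```text
clock: 38.95
tcp_pos: [0.5174, -0.1549, -0.0097]
tcp_rot: [0.708, 0.706, 0.0, 0.0]
force: [-1.1, -0.5, -0.7]
width: 0.085
finger_force: 0.0
clock: 39.45
tcp_pos: [0.5193, -0.1547, 0.1634]
tcp_rot: [0.708, 0.707, 0.002, 0.003]
force: [0.6, -0.4, -0.2]
width: 0.0854
finger_force: 0.0
clock: 39.95
tcp_pos: [0.5175, 0.0718, 0.1594]
tcp_rot: [0.708, 0.706, 0.0, 0.001]
force: [-0.0, -0.1, -0.1]
width: 0.0853
finger_force: 0.0
sleeve 138 [ 0.5277 -0.3189] 0.0182 0.0652 board xy -0.001 -0.0817 dish/tape 0.0829 0.2464
collar 412 [ 0.522  -0.2354] 0.0282 0.0435 board xy -0.001 0.002 dish/tape 0.1666 0.1627
disc 596 [ 0.5221 -0.236 ] 0.032 0.0423 board xy -0.0009 0.0014 dish/tape 0.166 0.1633
nut 244 [ 0.5175 -0.1541] 0.0255 0.0353 board xy 0.0001 0.0834 dish/tape 0.248 0.0813
bush 0 [0 0] 0 0 board xy -0.5058 0.2722 dish/tape 0.6681 0.5169
snut 0 [0 0] 0 0 board xy -0.5058 0.2722 dish/tape 0.6681 0.5169
```

View pics/t8.png

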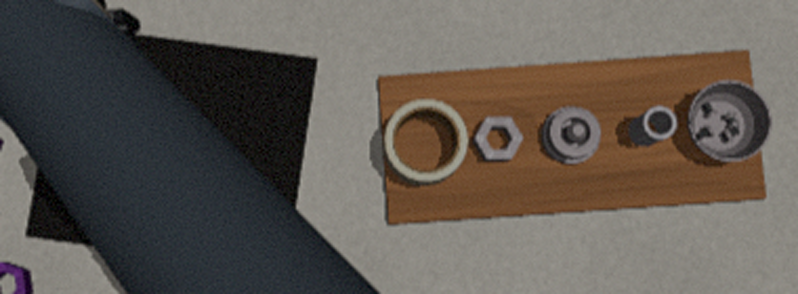

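The picture shows all four parts in one row from dish (728,120) to tape (425,140), and the measured positions are well within limits. The arm is clear at z ≈ 0.16, so I'll hand in.

```bash
python3 -c "from station import arm;print(arm.job_done())"
```

```text
the job is handed in; nothing more can be done
None
```

The job is handed in at about 41 s: flange with collar, sleeve and nut stand in line on the board, each within about 2 mm of target by the top camera; the bush and small nut were unmoved when last checked at 18.5 s, but the arm hid them in the final view.

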